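# Press the shouldered bushing home in the bearing carrier

## Robot

A 7-joint arm with a two-finger parallel gripper is mounted at the origin on a cart in front of the work surface, level with it; the furniture and walls round the work are solid. World frame = base frame: x ahead of the robot, y to its left, z up, the work surface at z = 0. Lengths are in m, angles in rad, forces in N, time in s.
With the tool pointing down it reaches from about 0.4 to 0.875 m from the base axis. Payload 19.3 kg.
Tool frame: the origin (TCP) lies midway between the tips of the shut fingers; the grasp point (between the pads) lies hold_point_z behind it (hold_point_z is the distance from the TCP to the grasp point, in m); z points along the fingers, y is the direction in which the jaws open and shut (so a half turn about z gives the same grasp; the last joint's range is limited). The gripper opens to 85 mm and grips with 20 to 120 N. Pads are 22 mm wide; open, the fingers measure 114 mm over their backs; the gripper's body (76 mm by 85 mm) begins 54 mm behind the grasp point. The pads swing forward as they close: fully open they stand 13 mm farther back than shut.
Start: joints at [-1.361, 0.521, -0.036, 1.599, 0.021, 1.021, -0.113], TCP at [0.173, 0.601, 0.201] pointing down, gripper open.
Joint ranges: [-2.91, 2.91], [-0.3, 2.13], [-1.5, 1.42], [0.17, 2.43], [-1.26, 4.41], [0.16, 1.93], [-2.52, 2.52]. Speed limits (rad/s): [1.89, 1.89, 2.39, 2.39, 3.01, 3.01, 3.01].

## Interface

Orientations are given as a rotation vector (axis times angle).
In Python, from bench import state, camera, sign_off, hold_point_z gives the robot as it stands.
- The arm moves only by the tool jog_arm, never from a script. Its argument "motion" is a list of rows, each an object of numbers: "tx", "ty", "tz": the shift along the tool's x, y, z in m; "roll": the turn about the tool's z in rad; "grip": the closure, from 0 (fully open) to 1 (shut). In form: [{"tx": .., "ty": .., "tz": .., "roll": .., "grip": ..}, ...]. A call has 1 to 5 rows; each row shifts and turns the commanded pose from where the row before left it, along the tool's axes as they then stand; what a row does not reach is not made up. A row lasts 1/8 s, in which the tool goes at most 62.5 mm and 10.7 degrees, less where a joint would pass 70% of its speed; a pose out of reach is approached as far as the arm can. A call with a gripper value outside its range is refused whole. The fingers move at their own pace and stop on an object; "grip_force" is the grip in N (left out, the last holds). Time passes only in rows, so rows that do not move let the fingers close. It gives the time, the measured TCP pose, the force and the opening at its end, in the units of the state.
- state(): the state, without advancing time (a new reading comes with each control period).
- camera(name): name is "side" or "top"; returns a dict with "pixels" (384x512x3 uint8, red, green, blue), "vfov" (degrees; the focal length in pixels is half the picture's height over the tangent of half this angle, whatever the lens; pixels are square), "cx", "cy" (the principal point, pixels), "R" (3x3) and "t" (3): a world point X has camera coordinates R X + t. Camera axes: x right, y down, z forward; pixel columns grow to the right and rows downward; lengths in m; the calibration is good to about 2 mm. A picture is of the moment at which its call begins. There is no depth.
- sign_off(): hands the job in, once; it reports no verdict.
The state is a dict: "time": time; "qpos": joint angles; "qd": joint speeds; "effort": joint torques, N m; "eef_pos": TCP position; "tool_rot": TCP orientation; "contact_force": force on the tool from outside, world axes, zero at the start; "ft_torque": the same for the moment, N m; "opening": finger opening in m.
Only numpy, scipy, OpenCV 4.12 (cv2) and the standard library are available. Lean on these libraries where they do the work, as an engineer would, in place of code of your own. Each camera call takes 0.05 s, during which the arm holds its last target. There are 200 camera calls.

## Task

One of the three bronze bushings on the bench fits the grey bearing carrier: the smaller one with a shoulder. Set it sleeve first into the carrier's bore; it goes tight part-way down, so press it on fully home, until its shoulder sits flush on the carrier all round, then let go of it. Leave the large bushing and the plain sleeve standing where they are.

Things in the scene. Friction and masses are not known exactly. Their poses are not given: they have to be found in the camera images.
- bushing: The bushing to fit: bronze tube, upright, 62 mm tall, about 0.14 kg. From the bottom up: sleeve 30 mm in diameter and 30 mm long, its foot chamfered 2 mm; flat shoulder 54 mm in diameter, 6 mm thick (30 to 36 mm above the foot); nose 34 mm in diameter, 26 mm long, to hold it by. Origin: centre of its foot; z up its axis.
- carrier: Grey casting fixed to the bench: foot 76 x 112 x 12 mm, round boss 68 mm wide, its flat top 50 mm above the origin (on the bench, under the bore's centre; y along the foot). Bore 33 mm, its mouth countersunk to 45 mm, 6 mm deep. A tight ring in the bore stops the bushing with its shoulder 12 mm above the boss; then push 12 to 15 N all the way until shoulder meets boss. No spring-back.
- large_bushing: A bigger bronze bushing of the same shape, which does not fit; leave it. Stands upright, 75 mm tall: sleeve 44 mm in diameter and 36 mm long, shoulder 70 mm in diameter and 7 mm thick, nose 48 mm in diameter and 32 mm long. Origin: centre of its foot; z up.
- plain_sleeve: A plain bronze tube without a shoulder, 30 mm in diameter and 62 mm tall, standing upright; leave it. Origin: centre of its foot; z up.
Mind the look-alikes: they are no part of the job. What is shaped like the bushing but green or orange is not meant.

How it is judged:
At the end, for the whole second after the job is handed in: The smaller shouldered bushing sits in the carrier's bore, shoulder within 3.5 mm of the boss's top, upright within about 7 degrees, at rest; the large bushing and the plain sleeve stand upright within 30 mm of where they were (z of bushing in the frame of carrier between 0.015 and 0.0235 m and horizontal distance between bushing and carrier below 0.006 m and angle between bushing's own z axis and vertical below 0.12 rad and linear speed of bushing below 0.02 m/s and distance of each of large_bushing, plain_sleeve from where it was at the start of the episode below 0.03 m and angle between each of large_bushing, plain_sleeve's own z axis and vertical below 0.17 rad); the robot touches nothing.
It fails at once if the large bushing or the plain sleeve is moved more than 30 mm or knocked over (distance of any of large_bushing, plain_sleeve from where it was at the start of the episode above 0.03 m or angle between any of large_bushing, plain_sleeve's own z axis and vertical above 0.5 rad).
It also fails if it takes over 35 s, if anything falls off the work surface, if the arm or the gripper's body presses on something with over 40 N, if the wrist force passes 120 N, or if a joint passes its speed limit or range.

## Working session

There is one attempt and no reset: what is moved stays moved. The work goes in short steps, Python scripts to look and compute and a tool call to move; the robot and the scene stay as the last step left them, time stands still between calls to the robot, and variables do not carry over. Pictures are saved under pics/ and viewed, about 8 in all and at most 12, crops included, and the job is handed in when it is done.

Besides the shell and the picture viewer there is one more tool, called after ">>>" as name([rows], argument=value, ...), one row to a line, values as JSON. jog_arm: Moves the arm, as the interface text tells. Its arguments: {"type":"object","properties":{"motion":{"type":"array","items":{"type":"object","properties":{"tx":{"type":"number"},"ty":{"type":"number"},"tz":{"type":"number"},"roll":{"type":"number"},"grip":{"type":"number"}}}},"grip_force":{"type":"number"}},"required":["motion"]}

```bash
mkdir -p pics; ls
python3 - <<'E'
from bench import state,camera,hold_point_z
import cv2,numpy as np
s=state();print({k:np.round(v,3) for k,v in s.items()},hold_point_z)
for n in("side","top"):
    c=camera(n);print(n,c["vfov"],c["cx"],c["cy"],c["R"],c["t"])
    cv2.imwrite(f"pics/{n}0.png",c["pixels"][:,:,::-1])
E
```

```text
pics
{'time': np.float64(0.0), 'qpos': array([-1.361,  0.522, -0.036,  1.6  ,  0.021,  1.021, -0.113]), 'qd': array([ 0.001,  0.   , -0.   , -0.   ,  0.   ,  0.001,  0.001]), 'effort': array([ 5.0000e-03, -9.2711e+01,  1.9830e+00, -3.6991e+01,  1.8000e-02,
        9.0000e-03, -0.0000e+00]), 'eef_pos': array([0.173, 0.6  , 0.201]), 'tool_rot': array([-4.380e-01, -3.111e+00,  2.000e-03]), 'contact_force': array([-0.768,  0.581,  0.529]), 'ft_torque': array([ 0.021, -0.035, -0.066]), 'opening': np.float64(0.085)} 0.0187
side 54.860157276143255 256.68280538386455 197.2306341039802 [[-0.99968291 -0.01947579  0.01596186]
 [-0.02403048  0.548432   -0.83584979]
 [ 0.00752485 -0.83596832 -0.54872611]] [ 0.58627183 -0.06014335  1.06253315]
top 51.33817648336427 256.48606443126255 189.8674633624526 [[-0.02821286 -0.99956407 -0.00870127]
 [-0.98361149  0.02931125 -0.17790247]
 [ 0.17807996  0.00353953 -0.98400965]] [0.23589355 0.58334725 0.77745203]
```

View pics/side0.png

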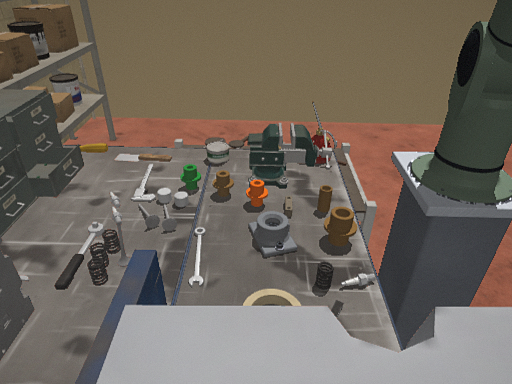

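View pics/top0.png

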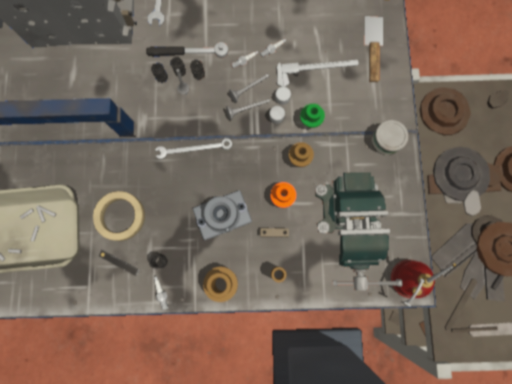

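The side view shows the small bushing at about (222,183), the carrier at (272,230), the large bushing at (340,225) and the sleeve at (325,198). In the top view they are at (300,154), (222,213), (220,282) and (278,273). The orange look-alike is at (283,194) in the top view and the green one at (312,116).

```bash
cat > h.py <<'E'
import cv2,numpy as np
from bench import state,camera
def ray(c,u,v):
    f=c["pixels"].shape[0]/2/np.tan(np.radians(c["vfov"])/2)
    R=np.array(c["R"]);t=np.array(c["t"])
    return -R.T@t, R.T@np.array([(u-c["cx"])/f,(v-c["cy"])/f,1])
def onplane(c,u,v,z):
    o,d=ray(c,u,v);return o+d*(z-o[2])/d[2]
def proj(c,X):
    f=c["pixels"].shape[0]/2/np.tan(np.radians(c["vfov"])/2)
    p=np.array(c["R"])@np.array(X)+np.array(c["t"]);return np.array([c["cx"],c["cy"]])+f*p[:2]/p[2]
def bronze(c):
    h=cv2.cvtColor(c["pixels"],cv2.COLOR_RGB2HSV)
    return cv2.inRange(h,(8,110,50),(20,255,255))
def crop(c,x0,x1,y0,y1,k,name):
    cv2.imwrite(name,cv2.resize(c["pixels"][y0:y1,x0:x1,::-1],None,fx=k,fy=k,interpolation=cv2.INTER_CUBIC))
E
python3 - <<'E'
from h import *
for n in("top","side"):
    c=camera(n);m=bronze(c)
    k,l,st,ce=cv2.connectedComponentsWithStats(m)
    for i in range(1,k):
        if st[i,4]>60 : print(n,st[i],ce[i].round(1),[onplane(c,*ce[i],z).round(4)[:2] for z in(.036,.062)])
t=camera("top");s=camera("side")
a=cv2.resize(t["pixels"][135:240,190:330],None,fx=5,fy=5,interpolation=cv2.INTER_CUBIC)
cv2.imwrite("pics/c1.png",a[:,:,::-1])
E
```

```text
top [ 406    0  106   76 7530] [460.2  35.9] [array([ 0.9345, -0.2537]), array([ 0.9192, -0.2391])]
top [371  44   8  37 265] [374.5  61.2] [array([ 0.8791, -0.0546]), array([ 0.8655, -0.0462])]
top [425 108  34  19 258] [439.7 119.5] [array([ 0.7372, -0.1855]), array([ 0.728, -0.173])]
top [289 143  24  24 461] [300.5 154.4] [array([0.668 , 0.1219]), array([0.661 , 0.1248])]
top [497 153  15  13  73] [502.7 158.3] [array([ 0.646 , -0.3103]), array([ 0.6397, -0.2939])]
top [507 156   5  22  75] [509.4 165.9] [array([ 0.629 , -0.3222]), array([ 0.6232, -0.3055])]
top [502 174  10  17  75] [507.6 183.4] [array([ 0.5911, -0.3131]), array([ 0.5864, -0.2966])]
top [269 181  28  28 582] [282.7 194.4] [array([0.5816, 0.1637]), array([0.5772, 0.1653])]
top [ 478  223   34   52 1413] [496.3 248.1] [array([ 0.4567, -0.271 ]), array([ 0.4562, -0.2558])]
top [203 267  34  35 806] [219.9 283.8] [array([0.4008, 0.299 ]), array([0.4021, 0.2964])]
top [271 267  15  15 116] [278.2 273.8] [array([0.4174, 0.1795]), array([0.4182, 0.1806])]
top [    0   310   512    74 22755] [186.9 349.6] [array([0.275
[... 650 characters left out ...]
. ] [array([ 1.0581, -0.042 ]), array([1.0325, 0.01  ])]
side [213 170  21  26 338] [222.7 182.6] [array([0.6711, 0.1259]), array([0.6661, 0.1689])]
side [246 179  22  28 420] [256.6 192.3] [array([0.584 , 0.1679]), array([0.5837, 0.2087])]
side [318 185  14  27 301] [324.5 198.1] [array([0.4201, 0.1869]), array([0.4285, 0.2267])]
side [324 207  33  39 921] [340.  225.6] [array([0.401 , 0.2939]), array([0.4103, 0.328 ])]
side [368 238  18  25 153] [376.8 250. ] [array([0.3408, 0.3706]), array([0.3534, 0.4006])]
side [493 265  19  21  92] [505.1 274. ] [array([0.1185, 0.429 ]), array([0.1429, 0.4559])]
side [476 270  36  36 339] [492.3 290.1] [array([0.1629, 0.4698]), array([0.185 , 0.4945])]
```

View pics/c1.png

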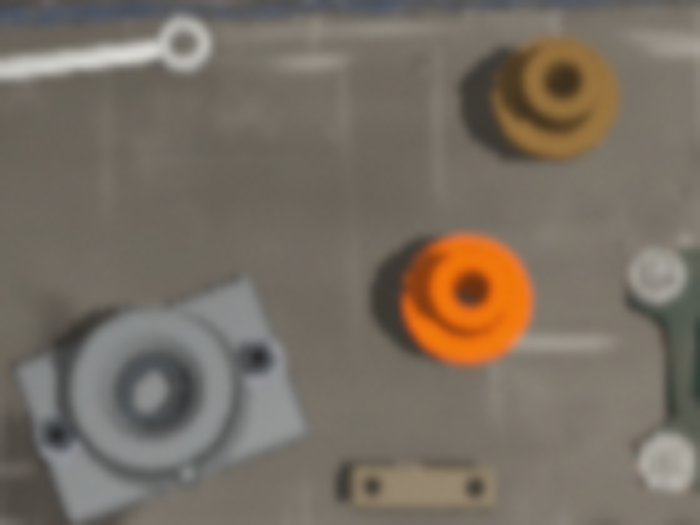

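The crop shows the bushing's nose hole at full-picture pixel (302.2,150.8) and its shoulder centre at (300.8,154.2). The carrier's boss-top centre is at (220.2,212.8). All three are clear of their neighbours.

Run:
```python
from h import *
t=camera("top");s=camera("side")
print(onplane(t,302.2,150.8,.062),onplane(t,300.8,154.2,.036))
B=onplane(t,302.2,150.8,.062)
print("side pred nose",proj(s,[*B[:2],.062]),proj(s,[*B[:2],0]))
C=onplane(t,220.2,212.8,.05);print(C,proj(s,C))
a=[cv2.resize(s["pixels"][y:y+70,x:x+70],None,fx=5.5,fy=5.5,interpolation=cv2.INTER_CUBIC) for x,y in((190,150),(237,195))]
cv2.imwrite("pics/c2.png",np.hstack(a)[:,:,::-1])
from scipy.spatial.transform import Rotation as Ro
st=state();R=Ro.from_rotvec(st["tool_rot"]).as_matrix();print(R.round(3),st["eef_pos"])
print(R.T@(np.array([*B[:2],.2])-st["eef_pos"]))
```

```text
[0.66856421 0.12089057 0.062     ] [0.66836272 0.121218   0.036     ]
side pred nose [223.57881391 172.74071703] [224.36529408 193.43794968]
[0.54460092 0.2952727  0.05      ] [273.90624685 219.1335978 ]
[[-0.961  0.276 -0.   ]
 [ 0.276  0.961 -0.   ]
 [ 0.    -0.    -1.   ]] [0.1725819  0.60063299 0.2013165 ]
[-0.60918953 -0.32409754  0.0013703 ]
```

View pics/c2.png

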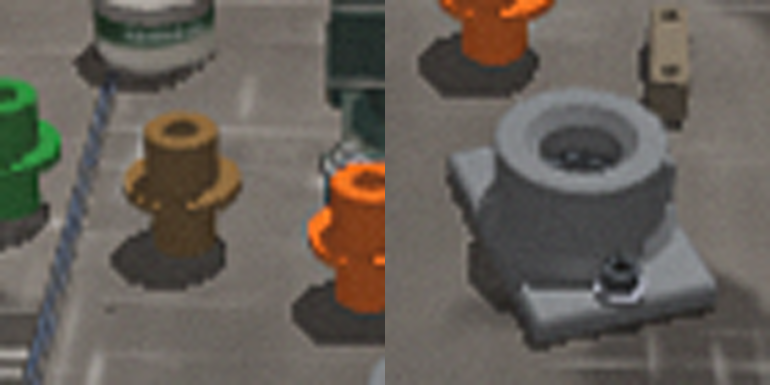

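Both views agree to within about 2–3 mm, and the bias is the same for the bushing and the carrier. I'll use the mean estimates: bushing (0.670, 0.121), carrier (0.546, 0.296).

>>> jog_arm([
  {"tx": -0.044, "ty": -0.0233, "grip": 0},
  {"tx": -0.044, "ty": -0.0233, "grip": 0},
  {"tx": -0.044, "ty": -0.0233, "grip": 0},
  {"tx": -0.044, "ty": -0.0233, "grip": 0},
  {"tx": -0.044, "ty": -0.0233, "grip": 0},
], grip_force=60)

```text
invalid input at $.motion[0]: expected keys tx, ty, tz, roll, grip
```

>>> jog_arm([
  {"tx": -0.044, "ty": -0.0233, "grip": 0},
  {"tx": -0.044, "ty": -0.0233, "grip": 0},
  {"tx": -0.044, "ty": -0.0233, "grip": 0},
  {"tx": -0.044, "ty": -0.0233, "grip": 0},
  {"tx": -0.044, "ty": -0.0233, "grip": 0},
])

```text
invalid input at $.motion[0]: expected keys tx, ty, tz, roll, grip
```

>>> jog_arm([
  {"tx": -0.044, "ty": -0.0233, "tz": 0, "roll": 0, "grip": 0},
  {"tx": -0.044, "ty": -0.0233, "tz": 0, "roll": 0, "grip": 0},
  {"tx": -0.044, "ty": -0.0233, "tz": 0, "roll": 0, "grip": 0},
  {"tx": -0.044, "ty": -0.0233, "tz": 0, "roll": 0, "grip": 0},
  {"tx": -0.044, "ty": -0.0233, "tz": 0, "roll": 0, "grip": 0},
], grip_force=60)

```text
time: 1.02
eef_pos: [0.3529, 0.4267, 0.2015]
tool_rot: [0.438, 3.111, 0.0]
contact_force: [1.7, 0.8, 0.0]
opening: 0.0853
```

>>> jog_arm([
  {"tx": -0.044, "ty": -0.0233, "tz": 0, "roll": 0, "grip": 0},
  {"tx": -0.044, "ty": -0.0233, "tz": 0, "roll": 0, "grip": 0},
  {"tx": -0.044, "ty": -0.0233, "tz": 0, "roll": 0, "grip": 0},
  {"tx": -0.044, "ty": -0.0233, "tz": 0, "roll": 0, "grip": 0},
  {"tx": 0, "ty": 0, "tz": 0, "roll": 0, "grip": 0},
])

```text
time: 1.65
eef_pos: [0.4978, 0.2863, 0.2014]
tool_rot: [0.447, 3.109, -0.002]
contact_force: [-0.2, 0.7, -0.6]
opening: 0.0856
```

>>> jog_arm([
  {"tx": -0.042, "ty": -0.0222, "tz": 0, "roll": 0, "grip": 0},
  {"tx": -0.042, "ty": -0.0222, "tz": 0, "roll": 0, "grip": 0},
  {"tx": -0.042, "ty": -0.0222, "tz": 0, "roll": 0, "grip": 0},
  {"tx": -0.042, "ty": -0.0222, "tz": 0, "roll": 0, "grip": 0},
  {"tx": -0.042, "ty": -0.0222, "tz": 0, "roll": 0, "grip": 0},
])

```text
time: 2.28
eef_pos: [0.6671, 0.1251, 0.2014]
tool_rot: [-0.437, -3.111, -0.001]
contact_force: [0.7, 0.1, -0.2]
opening: 0.0852
```

>>> jog_arm([
  {"tx": 0, "ty": 0, "tz": 0.03, "roll": 0, "grip": 0},
  {"tx": 0, "ty": 0, "tz": 0.03, "roll": 0, "grip": 0},
  {"tx": 0, "ty": 0, "tz": 0, "roll": 0, "grip": 0},
  {"tx": 0, "ty": 0, "tz": 0, "roll": 0, "grip": 0},
])

```text
time: 2.78
eef_pos: [0.6669, 0.1257, 0.1426]
tool_rot: [0.437, 3.11, 0.001]
contact_force: [0.2, 0.1, 0.8]
opening: 0.0854
```

Run:
```python
from h import *
from scipy.spatial.transform import Rotation as Ro
t=camera("top");s=camera("side");st=state()
print(st["eef_pos"],st["contact_force"].round(1));R=Ro.from_rotvec(st["tool_rot"]).as_matrix();print(R.round(3))
for c in(s,t): print(proj(c,st["eef_pos"]),proj(c,[.67,.121,.062]))
a=[cv2.resize(c["pixels"][y:y+100,x:x+100],None,fx=4,fy=4,interpolation=cv2.INTER_CUBIC) for c,x,y in((s,175,110),(t,250,100))]
cv2.imwrite("pics/c3.png",np.hstack(a)[:,:,::-1])
```

```text
[0.66707021 0.12553731 0.14292692] [-0.2  0.4 -0.1]
[[-0.961  0.276  0.002]
 [ 0.276  0.961  0.001]
 [-0.002  0.001 -1.   ]]
[222.89781474 144.18318596] [223.00563601 172.74871994]
[304.22595017 139.91319489] [302.11438899 150.13877255]
```

View pics/c3.png

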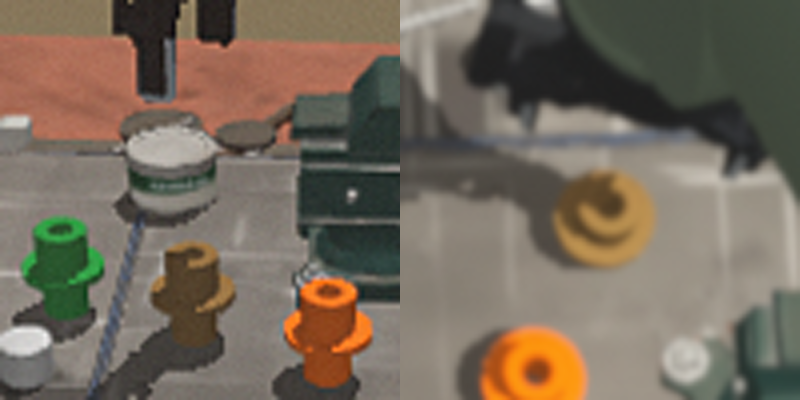

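The fingertips are at about (213.7,133.5) and (229,120) in the side view. Their midpoint sits about 1 px left of the prediction, the same bias the objects showed, so the top-view estimates (bushing 0.6685, 0.121) hold. Next I'll correct and descend.

>>> jog_arm([
  {"tx": -0.0027, "ty": -0.004, "tz": 0.03, "roll": 0, "grip": 0},
  {"tx": 0, "ty": 0, "tz": 0.03, "roll": 0, "grip": 0},
  {"tx": 0, "ty": 0, "tz": 0.025, "roll": 0, "grip": 0},
  {"tx": 0, "ty": 0, "tz": 0.018, "roll": 0, "grip": 0},
  {"tx": 0, "ty": 0, "tz": 0, "roll": 0, "grip": 0},
])

```text
time: 3.5
eef_pos: [0.6676, 0.1205, 0.0379]
tool_rot: [-0.438, -3.11, 0.001]
contact_force: [-0.4, -0.4, 0.7]
opening: 0.0852
```

Run:
```python
from h import *
s=camera("side");st=state();print(st["eef_pos"],st["contact_force"].round(1))
crop(s,170,280,110,220,5,"pics/c4.png")
```

```text
[0.66822067 0.12056186 0.03890909] [0.3 0.3 0.1]
```

View pics/c4.png

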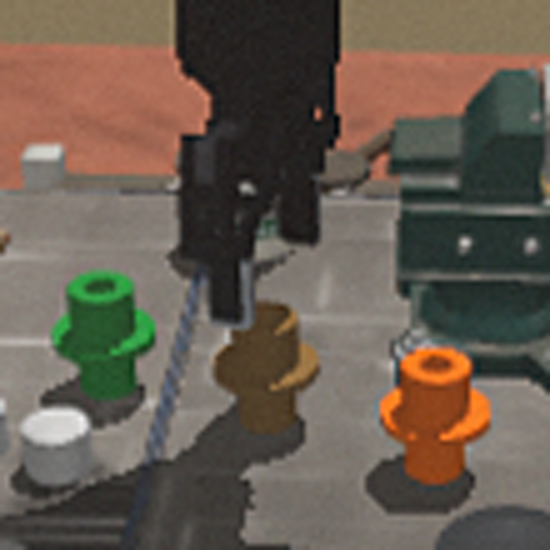

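The nose (around crop (265,315)) lies midway between the two fingers at crop (228,322) and (300,240), so I can close.

>>> jog_arm([
  {"tx": 0, "ty": 0, "tz": 0, "roll": 0, "grip": 0.5},
  {"tx": 0, "ty": 0, "tz": 0, "roll": 0, "grip": 0.8},
  {"tx": 0, "ty": 0, "tz": 0, "roll": 0, "grip": 1},
  {"tx": 0, "ty": 0, "tz": 0, "roll": 0, "grip": 1},
  {"tx": 0, "ty": 0, "tz": 0, "roll": 0, "grip": 1},
], grip_force=70)

```text
time: 4.18
eef_pos: [0.668, 0.1205, 0.0384]
tool_rot: [0.438, 3.111, -0.0]
contact_force: [-1.0, 0.4, 0.2]
opening: -0.0001
```

>>> jog_arm([
  {"tx": 0, "ty": 0, "tz": 0, "roll": 0, "grip": 1},
  {"tx": 0, "ty": 0, "tz": 0, "roll": 0, "grip": 1},
  {"tx": 0, "ty": 0, "tz": 0, "roll": 0, "grip": 1},
])

```text
time: 4.55
eef_pos: [0.668, 0.1205, 0.0384]
tool_rot: [0.438, 3.111, 0.0]
contact_force: [-0.3, -0.3, -0.7]
opening: -0.0002
```

The gripper closed on nothing. I'll look.

Run:
```python
from h import *
s=camera("side");t=camera("top")
a=[cv2.resize(c["pixels"][y:y+100,x:x+100],None,fx=4,fy=4,interpolation=cv2.INTER_CUBIC) for c,x,y in((s,175,110),(t,250,100))]
cv2.imwrite("pics/c5.png",np.hstack(a)[:,:,::-1])
```

```text
(no output)
```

View pics/c5.png

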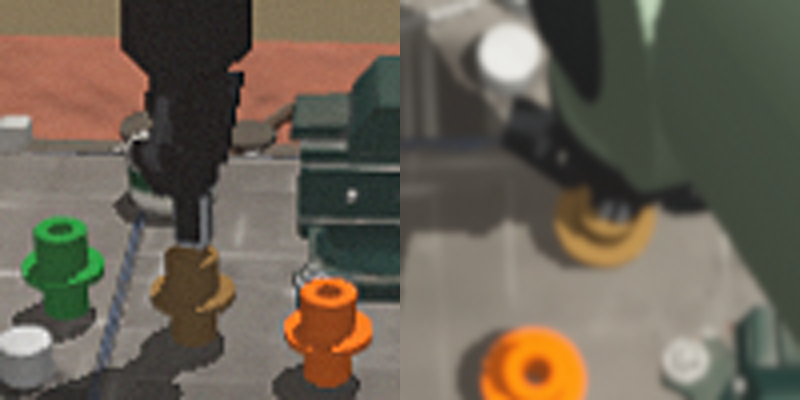

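The shut fingertips show over the nose at (303.7,153) in the top view and at about (224,171) in the side view. They look higher than the reading says, so I'll triangulate them.

Run:
```python
from h import *
t=camera("top");s=camera("side");st=state();p=st["eef_pos"]
print(p, proj(s,p),proj(t,p))
def tri(us,ut):
    o1,d1=ray(s,*us);o2,d2=ray(t,*ut)
    A=np.c_[d1,-d2];k=np.linalg.lstsq(A,o2-o1,rcond=None)[0]
    return (o1+d1*k[0]+o2+d2*k[1])/2,(o1+d1*k[0]-o2-d2*k[1])
print(tri((223.5,171),(303.3,152.6)))
print("nose",tri((222.5,173.2),(302.2,150.8)),"carrier",tri((272.6,220.0),(220.2,212.8)))
a=[cv2.resize(c["pixels"][y:y+44,x:x+44],None,fx=9,fy=9,interpolation=cv2.INTER_CUBIC) for c,x,y in((s,200,150),(t,280,130))]
a=np.clip(np.hstack(a).astype(float)*1.7,0,255).astype(np.uint8)
cv2.imwrite("pics/c6.png",a[:,:,::-1])
```

```text
[0.66794783 0.12050397 0.0383917 ] [224.1399735  180.72579337] [301.25302426 154.08128947]
(array([0.66637119, 0.11897423, 0.0651878 ]), array([ 0.0049087 , -0.00021827,  0.00137718]))
nose (array([0.67028392, 0.12057745, 0.06007716]), array([ 0.00218725, -0.00010094,  0.00062454])) carrier (array([0.54611991, 0.29537972, 0.0474361 ]), array([ 0.00236377, -0.00030722,  0.00026578]))
```

View pics/c6.png

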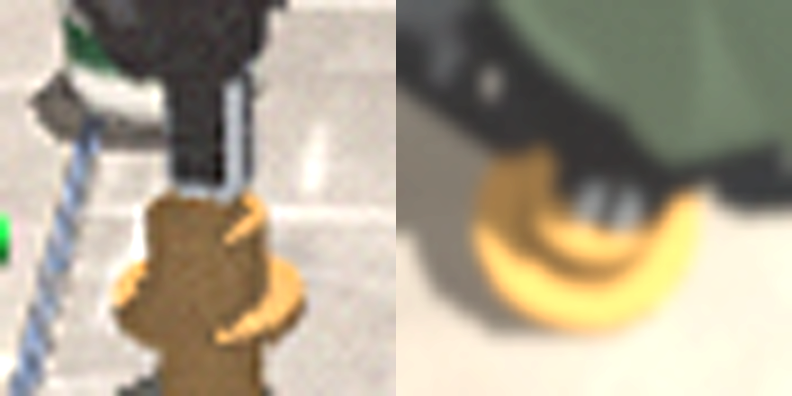

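The tips triangulate to z≈0.065, just above the nose top, although the TCP reading says 0.038. So the real tips sit about 25 mm higher than reported. I'll trust the images: open, go about 23 mm lower watching the force, and close again.

>>> jog_arm([
  {"tx": 0, "ty": 0, "tz": 0, "roll": 0, "grip": 0},
  {"tx": 0, "ty": 0, "tz": 0, "roll": 0, "grip": 0},
  {"tx": 0, "ty": 0, "tz": 0, "roll": 0, "grip": 0},
  {"tx": 0, "ty": 0, "tz": 0, "roll": 0, "grip": 0},
  {"tx": -0.0015, "ty": 0, "tz": 0.005, "roll": 0, "grip": 0},
])

```text
time: 5.38
eef_pos: [0.6697, 0.1202, 0.0335]
tool_rot: [0.438, 3.11, 0.0]
contact_force: [-0.2, -0.4, 0.0]
opening: 0.0855
```

>>> jog_arm([
  {"tx": 0, "ty": 0, "tz": 0.006, "roll": 0, "grip": 0},
  {"tx": 0, "ty": 0, "tz": 0.006, "roll": 0, "grip": 0},
  {"tx": 0, "ty": 0, "tz": 0.006, "roll": 0, "grip": 0},
  {"tx": 0, "ty": 0, "tz": 0, "roll": 0, "grip": 0},
])

```text
time: 5.88
eef_pos: [0.669, 0.12, 0.0147]
tool_rot: [-0.438, -3.11, 0.001]
contact_force: [-0.2, 0.5, -0.6]
opening: 0.0851
```

>>> jog_arm([
  {"tx": 0, "ty": 0, "tz": 0, "roll": 0, "grip": 0.4},
  {"tx": 0, "ty": 0, "tz": 0, "roll": 0, "grip": 0.55},
  {"tx": 0, "ty": 0, "tz": 0, "roll": 0, "grip": 1},
  {"tx": 0, "ty": 0, "tz": 0, "roll": 0, "grip": 1},
  {"tx": 0, "ty": 0, "tz": 0, "roll": 0, "grip": 1},
])

```text
time: 6.5
eef_pos: [0.6698, 0.1202, 0.0159]
tool_rot: [0.438, 3.11, 0.001]
contact_force: [-0.6, 0.1, 5.0]
opening: 0.0316
```

>>> jog_arm([
  {"tx": 0, "ty": 0, "tz": 0, "roll": 0, "grip": 1},
  {"tx": 0, "ty": 0, "tz": -0.002, "roll": 0, "grip": 1},
  {"tx": 0, "ty": 0, "tz": -0.018, "roll": 0, "grip": 1},
  {"tx": 0, "ty": 0, "tz": -0.02, "roll": 0, "grip": 1},
  {"tx": 0, "ty": 0, "tz": 0, "roll": 0, "grip": 1},
])

```text
time: 7.12
eef_pos: [0.6708, 0.1203, 0.0581]
tool_rot: [0.438, 3.108, 0.002]
contact_force: [-1.1, 0.3, -2.0]
opening: 0.0315
```

Run:
```python
from h import *
s=camera("side");t=camera("top");st=state();print(st["eef_pos"],st["contact_force"].round(1),st["opening"])
a=[cv2.resize(c["pixels"][y:y+80,x:x+80],None,fx=5,fy=5,interpolation=cv2.INTER_CUBIC) for c,x,y in((s,185,120),(t,260,110))]
cv2.imwrite("pics/c7.png",np.clip(np.hstack(a)*1.5,0,255).astype(np.uint8)[:,:,::-1])
```

```text
[0.66951334 0.12015562 0.05588226] [-1.1  0.1 -3. ] 0.031852851903953684
```

View pics/c7.png

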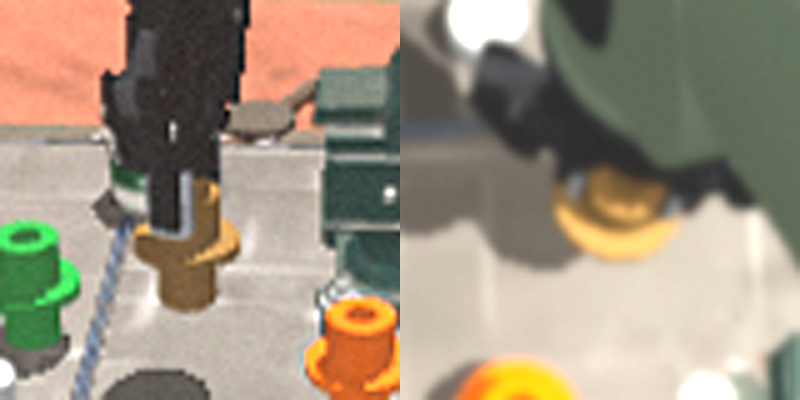

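The bushing is held upright, with the fingertips just above the shoulder. Foot height is about eef z − 0.016. I'll lift it and carry it over the carrier.

>>> jog_arm([
  {"tx": 0, "ty": 0, "tz": -0.03, "roll": 0, "grip": 1},
  {"tx": 0, "ty": 0, "tz": -0.03, "roll": 0, "grip": 1},
  {"tx": 0.014, "ty": 0.011, "tz": 0, "roll": 0, "grip": 1},
  {"tx": 0.03, "ty": 0.024, "tz": 0, "roll": 0, "grip": 1},
  {"tx": 0.04, "ty": 0.032, "tz": 0, "roll": 0, "grip": 1},
])

```text
time: 7.85
eef_pos: [0.6058, 0.208, 0.1141]
tool_rot: [-0.44, -3.109, 0.001]
contact_force: [0.1, 0.6, -1.1]
opening: 0.0314
```

>>> jog_arm([
  {"tx": 0.04, "ty": 0.032, "tz": 0, "roll": 0, "grip": 1},
  {"tx": 0.03, "ty": 0.024, "tz": 0, "roll": 0, "grip": 1},
  {"tx": 0.013, "ty": 0.0105, "tz": 0, "roll": 0, "grip": 1},
  {"tx": 0, "ty": 0, "tz": 0.02, "roll": 0, "grip": 1},
  {"tx": 0, "ty": 0, "tz": 0, "roll": 0, "grip": 1},
])

```text
time: 8.48
eef_pos: [0.5447, 0.2937, 0.0937]
tool_rot: [-0.438, -3.109, 0.004]
contact_force: [-0.3, -0.5, -1.6]
opening: 0.0314
```

Run:
```python
from h import *
s=camera("side");t=camera("top");st=state();print(st["eef_pos"],st["contact_force"].round(1),st["opening"])
for c,n in((s,"side"),(t,"top")):
    m=bronze(c);k,l,q,ce=cv2.connectedComponentsWithStats(m)
    for i in range(1,k):
        if q[i,4]>60 and 180<ce[i][0]<350 and 140<ce[i][1]<300: print(n,q[i],ce[i].round(1))
a=[cv2.resize(c["pixels"][y:y+80,x:x+80],None,fx=5,fy=5,interpolation=cv2.INTER_CUBIC) for c,x,y in((s,232,170),(t,180,170))]
cv2.imwrite("pics/c8.png",np.clip(np.hstack(a)*1.5,0,255).astype(np.uint8)[:,:,::-1])
```

```text
[0.54589901 0.29389752 0.09530582] [ 0.8  0.  -1.2] 0.03106555378274082
side [246 179  42  32 739] [265.4 195. ]
side [318 185  14  27 299] [324.5 198.1]
side [324 207  33  39 922] [340.  225.6]
top [270 182  27  27 513] [283.8 193.6]
```

View pics/c8.png

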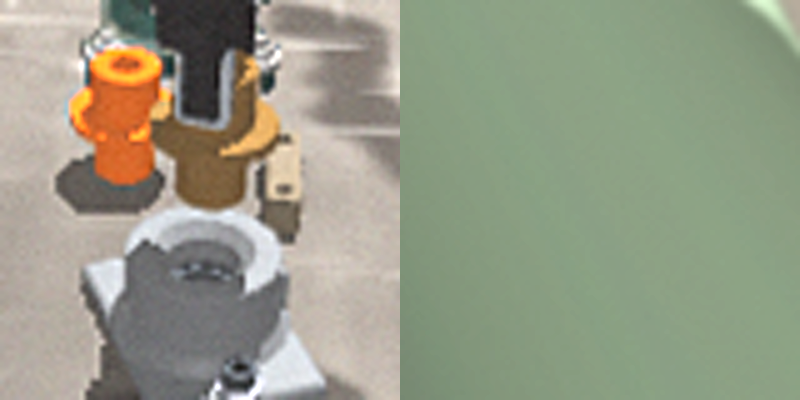

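The bushing hangs over the bore and slightly right of it in the side view: foot centre at about (273.4,207.8), boss-top centre at (272.6,220.2). The top view is hidden by the arm. I'll compute the shift.

Run:
```python
from h import *
s=camera("side")
C=onplane(s,272.6,220.2,.05)
for z in(.076,.078,.081):
    F=onplane(s,273.4,207.8,z);print(z,C.round(4),F.round(4),(C-F).round(4)[:2])
print(state()["eef_pos"])
# sleeve edges in the row band just above foot; boss edges rows
g=cv2.cvtColor(s["pixels"],cv2.COLOR_RGB2HSV)
m=bronze(s)
for v in range(199,208):
    x=np.where(m[v,255:295])[0];print(v,x.min()+255 if len(x) else None,x.max()+255 if len(x) else None,end="; ")
```

```text
0.076 [0.5475 0.2992 0.05  ] [0.5467 0.2902 0.076 ] [0.0008 0.009 ]
0.078 [0.5475 0.2992 0.05  ] [0.5468 0.2931 0.078 ] [0.0007 0.0061]
0.081 [0.5475 0.2992 0.05  ] [0.547  0.2974 0.081 ] [0.0005 0.0018]
[0.54615875 0.29404497 0.09567388]
199 255 284; 200 255 283; 201 255 280; 202 255 280; 203 255 280; 204 255 280; 205 255 279; 206 255 280; 207 267 279;
```

>>> jog_arm([
  {"tx": 0, "ty": 0.002, "tz": 0.01, "roll": 0, "grip": 1},
  {"tx": 0, "ty": 0, "tz": 0.01, "roll": 0, "grip": 1},
  {"tx": 0, "ty": 0, "tz": 0.008, "roll": 0, "grip": 1},
  {"tx": 0, "ty": 0, "tz": 0.003, "roll": 0, "grip": 1},
  {"tx": 0, "ty": 0, "tz": 0, "roll": 0, "grip": 1},
], grip_force=80)

```text
time: 9.25
eef_pos: [0.5463, 0.2963, 0.0642]
tool_rot: [-0.438, -3.111, 0.0]
contact_force: [0.2, 1.8, -0.8]
opening: 0.0311
```

>>> jog_arm([
  {"tx": 0, "ty": 0, "tz": 0.002, "roll": 0, "grip": 1},
  {"tx": 0, "ty": 0, "tz": 0.002, "roll": 0, "grip": 1},
  {"tx": 0, "ty": 0, "tz": 0, "roll": 0, "grip": 1},
])

```text
time: 9.62
eef_pos: [0.5462, 0.2964, 0.0603]
tool_rot: [-0.438, -3.111, 0.0]
contact_force: [-0.2, 0.2, -1.6]
opening: 0.0309
```

>>> jog_arm([
  {"tx": 0, "ty": 0, "tz": 0.002, "roll": 0, "grip": 1},
  {"tx": 0, "ty": 0, "tz": 0.002, "roll": 0, "grip": 1},
  {"tx": 0, "ty": 0, "tz": 0, "roll": 0, "grip": 1},
])

```text
time: 10.0
eef_pos: [0.5462, 0.2964, 0.0562]
tool_rot: [-0.438, -3.111, 0.0]
contact_force: [0.1, -0.6, -1.1]
opening: 0.0312
```

>>> jog_arm([
  {"tx": 0, "ty": 0, "tz": 0.002, "roll": 0, "grip": 1},
  {"tx": 0, "ty": 0, "tz": 0.002, "roll": 0, "grip": 1},
  {"tx": 0, "ty": 0, "tz": 0, "roll": 0, "grip": 1},
])

```text
time: 10.38
eef_pos: [0.5462, 0.2964, 0.0522]
tool_rot: [-0.438, -3.111, 0.0]
contact_force: [-0.1, -0.1, -2.1]
opening: 0.0311
```

The sleeve is in the bore with no side force. I'll go on to the tight ring and press.

>>> jog_arm([
  {"tx": 0, "ty": 0, "tz": 0.002, "roll": 0, "grip": 1},
  {"tx": 0, "ty": 0, "tz": 0.002, "roll": 0, "grip": 1},
  {"tx": 0, "ty": 0, "tz": 0.002, "roll": 0, "grip": 1},
  {"tx": 0, "ty": 0, "tz": 0, "roll": 0, "grip": 1},
])

```text
time: 10.88
eef_pos: [0.5466, 0.2964, 0.0467]
tool_rot: [0.438, 3.11, 0.0]
contact_force: [-0.3, -0.6, 5.1]
opening: 0.0311
```

>>> jog_arm([
  {"tx": 0, "ty": 0, "tz": 0.002, "roll": 0, "grip": 1},
  {"tx": 0, "ty": 0, "tz": 0.002, "roll": 0, "grip": 1},
  {"tx": 0, "ty": 0, "tz": 0.002, "roll": 0, "grip": 1},
  {"tx": 0, "ty": 0, "tz": 0, "roll": 0, "grip": 1},
])

```text
time: 11.38
eef_pos: [0.5467, 0.2964, 0.0408]
tool_rot: [0.438, 3.11, 0.0]
contact_force: [-1.7, -1.3, 6.7]
opening: 0.0309
```

>>> jog_arm([
  {"tx": 0, "ty": 0, "tz": 0.002, "roll": 0, "grip": 1},
  {"tx": 0, "ty": 0, "tz": 0.0015, "roll": 0, "grip": 1},
  {"tx": 0, "ty": 0, "tz": 0, "roll": 0, "grip": 1},
])

```text
time: 11.75
eef_pos: [0.5466, 0.2965, 0.0374]
tool_rot: [0.438, 3.11, 0.001]
contact_force: [-0.9, -2.1, 6.6]
opening: 0.031
```

>>> jog_arm([
  {"tx": 0, "ty": 0, "tz": 0.001, "roll": 0, "grip": 1},
  {"tx": 0, "ty": 0, "tz": 0.001, "roll": 0, "grip": 1},
  {"tx": 0, "ty": 0, "tz": 0, "roll": 0, "grip": 1},
])

```text
time: 12.12
eef_pos: [0.5469, 0.2966, 0.0363]
tool_rot: [0.438, 3.11, 0.001]
contact_force: [-5.1, -2.0, 22.9]
opening: 0.0309
```

>>> jog_arm([
  {"tx": 0, "ty": 0, "tz": 0.0005, "roll": 0, "grip": 1},
  {"tx": 0, "ty": 0, "tz": 0, "roll": 0, "grip": 1},
])

```text
time: 12.38
eef_pos: [0.547, 0.2966, 0.0362]
tool_rot: [0.439, 3.11, 0.002]
contact_force: [-7.5, -3.4, 31.0]
opening: 0.0317
```

Run:
```python
from h import *
s=camera("side");st=state();print(st["eef_pos"],st["contact_force"].round(1))
a=cv2.resize(s["pixels"][180:260,232:312],None,fx=7,fy=7,interpolation=cv2.INTER_CUBIC)
cv2.imwrite("pics/c9.png",np.clip(a*1.5,0,255).astype(np.uint8)[:,:,::-1])
```

```text
[0.54695023 0.29663811 0.03625545] [-7.9 -4.5 30.6]
```

View pics/c9.png

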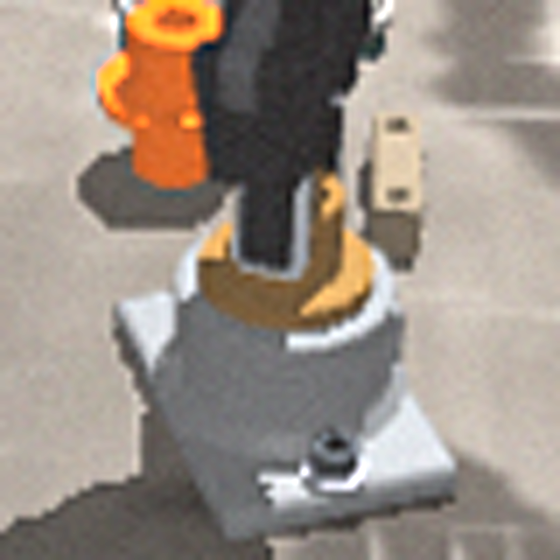

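The shoulder sits on the boss with no visible gap, and the force jumped to 31 N with no further travel. I'll unload, open and retreat.

>>> jog_arm([
  {"tx": 0, "ty": 0, "tz": -0.001, "roll": 0, "grip": 1},
  {"tx": 0, "ty": 0, "tz": 0, "roll": 0, "grip": 0.4},
  {"tx": 0, "ty": 0, "tz": 0, "roll": 0, "grip": 0},
  {"tx": 0, "ty": 0, "tz": 0, "roll": 0, "grip": 0},
  {"tx": 0, "ty": 0, "tz": 0, "roll": 0, "grip": 0},
])

```text
time: 13.05
eef_pos: [0.5463, 0.2964, 0.0353]
tool_rot: [-0.438, -3.111, 0.0]
contact_force: [-1.3, 1.1, -0.5]
opening: 0.0854
```

>>> jog_arm([
  {"tx": 0, "ty": 0, "tz": -0.01, "roll": 0, "grip": 0},
  {"tx": 0, "ty": 0, "tz": -0.03, "roll": 0, "grip": 0},
  {"tx": 0, "ty": 0, "tz": -0.05, "roll": 0, "grip": 0},
  {"tx": 0, "ty": 0, "tz": -0.05, "roll": 0, "grip": 0},
  {"tx": 0, "ty": 0, "tz": -0.03, "roll": 0, "grip": 0},
])

```text
time: 13.68
eef_pos: [0.5469, 0.2966, 0.2088]
tool_rot: [0.438, 3.109, 0.003]
contact_force: [-0.7, 0.8, -0.7]
opening: 0.0854
```

>>> jog_arm([
  {"tx": 0.04, "ty": 0.04, "tz": 0, "roll": 0, "grip": 0},
  {"tx": 0.04, "ty": 0.04, "tz": 0, "roll": 0, "grip": 0},
  {"tx": 0.04, "ty": 0.04, "tz": 0, "roll": 0, "grip": 0},
  {"tx": 0.04, "ty": 0.04, "tz": 0, "roll": 0, "grip": 0},
  {"tx": 0, "ty": 0, "tz": 0, "roll": 0, "grip": 0},
])

```text
time: 14.3
eef_pos: [0.4329, 0.4987, 0.2056]
tool_rot: [-0.428, -3.111, -0.002]
contact_force: [0.9, -1.8, -0.7]
opening: 0.0858
```

Run:
```python
from h import *
s=camera("side");t=camera("top");st=state();print(st["eef_pos"],st["contact_force"].round(1),st["opening"])
for c,n in((s,"side"),(t,"top")):
    m=bronze(c);k,l,q,ce=cv2.connectedComponentsWithStats(m)
    for i in range(1,k):
        if q[i,4]>60 and 180<ce[i][0]<350 and 140<ce[i][1]<300: print(n,q[i],ce[i].round(1))
a=[cv2.resize(c["pixels"][y:y+110,x:x+110],None,fx=3.6,fy=3.6,interpolation=cv2.INTER_CUBIC) for c,x,y in((s,242,165),(t,185,190))]
cv2.imwrite("pics/c10.png",np.clip(np.hstack(a)*1.4,0,255).astype(np.uint8)[:,:,::-1])
```

```text
[0.43658271 0.4944928  0.20581497] [ 0.1 -0.6 -0.3] 0.085303876218512
side [246 179  22  28 420] [256.6 192.3]
side [318 185  14  27 298] [324.5 198.1]
side [260 204  25  24 430] [272.4 216. ]
side [324 207  33  39 920] [340.  225.6]
top [269 181  28  28 581] [282.7 194.4]
top [207 200  25  24 455] [219.1 211.8]
top [203 267  34  35 806] [219.9 283.8]
top [271 267  15  15 118] [278.3 273.8]
```

View pics/c10.png

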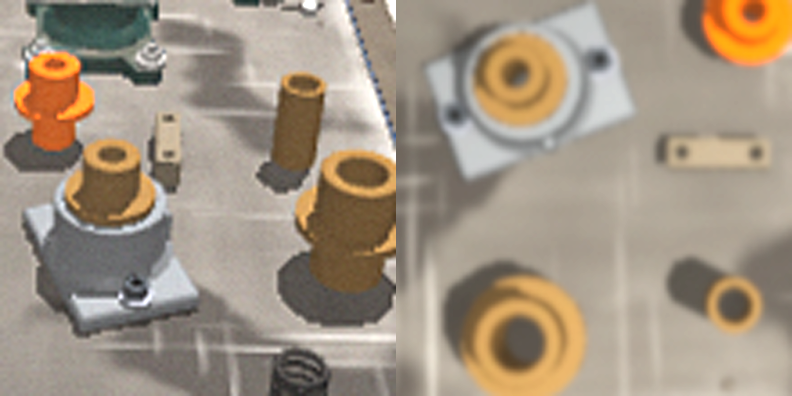

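The bushing sits upright in the carrier with its shoulder flat on the boss. The large bushing and the sleeve show the same pixel positions as at the start. I'll do a last height check and hand in.

Run:
```python
from h import *
from bench import sign_off
t=camera("top");s=camera("side")
o1,d1=ray(s,272.75,207.7);o2,d2=ray(t,218.8,209.9)
k=np.linalg.lstsq(np.c_[d1,-d2],o2-o1,rcond=None)[0];z=((o1+d1*k[0])+(o2+d2*k[1]))/2
print("nose top",z.round(4),"time",state()["time"])
if z[2]<.087: print(sign_off())
```

```text
nose top [0.5475 0.2951 0.0795] time 14.5
the job is handed in; nothing more can be done
None
```

The small shouldered bushing is pressed fully home in the carrier and released. I handed the job in at 14.5 s on the robot's clock. It reports no verdict.

**What went wrong:** The first grasp closed on nothing. In the images the fingertips stood about 25 mm higher than the TCP reading said. I lowered the arm by what the pictures showed, and the second grasp held.

**Seating:**
- While pressing, the measured force stayed at 5–7 N, below the 12–15 N you gave. I did not find out why.
- When the shoulder met the boss, the force rose to 31 N with no further travel.
- That put the foot about 20 mm above the bench, where 20 mm is flush.

**Last checks:**
- **Height:** the nose top measured 79.5 mm against 82 mm expected. The same measurement had read 2 mm low on the bench.
- **Position and tilt:** the bushing is within about 1.5 mm of the bore's centre. It looks upright, with no gap under the shoulder.
- **Other parts:** the large bushing and the plain sleeve are within 0.1 pixel of where they started.
- **Robot:** the gripper is open and the arm is clear of everything.

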